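# Load and close the drying bay

## Task

Load the drying bay: hang every cuff bracelet over the rail, and carry the tray of loose blanks, without spilling any, into the bay and set it flat on the floor. Then take the door from its rack, lower both its knuckles fully onto the two hinge pins and leave it shut across the front; last, press the start button all the way. Leave the other things on the bench where they are.

Things in the scene. Friction and masses are not known exactly. Their poses are not given: they have to be found in the camera images.
- bay: drying bay: grey steel box fixed to the bench, open at top and front (-x), 150 mm high. Floor plate top z = 12 mm, x -150..125, y -132..132; side walls' inner faces y = -120 and 120, x -120..125; back wall's inner face x = 119. Origin on the bench, z up. Good place for the tray's centre: x -50, y 0. White control box (80 x 70 x 110 high) on its left (+y)
- pin_low (a point): foot of the lower hinge pin, on the shoulder (22 x 26 mm steel block) on which the knuckle comes to rest, at the bay's front left corner (bay x = -131, y = +131, z = 30 mm). The pin is upright, 8 mm in diameter, 24 mm tall, its top 8 mm tapered to 3 mm
- pin_high (a point): foot of the upper hinge pin, alike, 85 mm straight above the lower one (bay z = 115 mm); the shoulder blocks are 10 mm thick, so 51 mm is clear between the lower pin's tip and the upper block: the lower knuckle comes in there from the front, above its pin, before the door is lowered
- start (a joint): start button, round, 32 mm across, on top of the white control box at the bay's left: 0 released, 0.006 m fully pressed straight down (spring, 5 N at full travel); springs back
- start_top (a point): centre of the top of the start button
- door: aluminium lift-off door: panel 8 mm thick (x), 232 wide (y), 125 high (z), 0.45 kg. Origin: centre of its lower edge, z up. Black grip tab on top in the middle, 14 mm thick (x), 60 wide, z 125..163: pinch it across x from above at z = 152. Starts upright in the 12 mm slot of a fixed wooden rack (80 x 190 mm, base 12 mm thick, uprights to 62 mm over the bench)
- knuckle_low (a point): mouth (lower end of the bore, on its axis) of the lower hinge knuckle at the door's +y edge: door x 0, y 133, z 16.5 mm; lies on pin_low when seated. Both knuckles are upright tubes, bore 11.2 mm, 19 mm outside, 22 mm tall
- knuckle_high (a point): mouth of the upper knuckle, 85 mm above the lower (door z 101.5 mm); lies on pin_high when seated. Hung and shut, the door's axes are along the bay's, its lower edge is 1.5 mm above the floor plate and the panel 7 mm in front of the side walls
- rail_mid (a point): middle of the bay's rail, on the axis of the round bar: 12 mm diameter, running along the bay's y from wall to wall (240 mm), axis at z = 135 mm, 74 mm before the back wall. The point's axes are those of the bay
- tray: open white tray, 90 mm (x) by 130 mm (y), 28 mm high, wall and floor 4 mm, standing on the bench; origin under its centre, z up. A steel carrying bar 12 x 12 mm runs along the tray's y over its middle (130 mm long), axis at z = 79 mm, on uprights at both ends. Four loose blanks lie in it
- blank1: loose silver disc blank, 26 mm in diameter, 8 mm thick, in the tray; origin under its centre
- blank2: loose silver disc blank, 26 mm in diameter, 8 mm thick, in the tray; origin under its centre
- blank3: loose silver disc blank, 26 mm in diameter, 8 mm thick, in the tray; origin under its centre
- blank4: loose silver disc blank, 26 mm in diameter, 8 mm thick, in the tray; origin under its centre
- cuff1: open cuff bracelet, grey metal, may be absent: C-shaped arch, 56 mm over its flat upright sides (x; pinch there from above, z 13..34), band 34 wide (y), 50 high, 5 thick, 0.12 kg; stands on its ends, gap below 30 mm. Origin: on the ground under its centre, z up. Hung, the flat crown's underside (z 45, 26 long in x) rests on the bar: origin 39 mm under the bar's axis, x across the bar
- cuff2: open cuff bracelet, grey metal, may be absent: C-shaped arch, 56 mm over its flat upright sides (x; pinch there from above, z 13..34), band 34 wide (y), 50 high, 5 thick, 0.12 kg; stands on its ends, gap below 30 mm. Origin: on the ground under its centre, z up. Hung, the flat crown's underside (z 45, 26 long in x) rests on the bar: origin 39 mm under the bar's axis, x across the bar
- cuff3: open cuff bracelet, grey metal, may be absent: C-shaped arch, 56 mm over its flat upright sides (x; pinch there from above, z 13..34), band 34 wide (y), 50 high, 5 thick, 0.12 kg; stands on its ends, gap below 30 mm. Origin: on the ground under its centre, z up. Hung, the flat crown's underside (z 45, 26 long in x) rests on the bar: origin 39 mm under the bar's axis, x across the bar
- brick: bystander: soldering brick, pale, 100 x 70 x 25 mm
- bowl: bystander: grey stone bowl, 110 mm across, 50 mm high
- tape: bystander: roll of tape, 64 mm across, 20 mm high, lying flat
- block: bystander: steel bench block, 40 x 40 x 20 mm
- hammer: bystander: hammer lying at the back of the bench
- pliers: bystander: pliers with red handles, about 170 mm long, lying
- marker: bystander: green marker, 26 mm diameter, 100 mm tall, standing

How it is judged (in metres and radians):
On the way, in this order (a step that is already met when the one before it is completed fails the run):
1. every cuff hangs on the rail and the tray stands in the bay with its blanks (x of cuff1 in the frame of rail_mid between -0.03 and 0.03 m and y of cuff1 in the frame of rail_mid between -0.11 and 0.11 m and z of cuff1 in the frame of rail_mid between -0.05 and -0.03 m and angle between each of cuff1, cuff2, cuff3's own z axis and vertical below 0.4 rad and x of cuff2 in the frame of rail_mid between -0.03 and 0.03 m and y of cuff2 in the frame of rail_mid between -0.11 and 0.11 m and z of cuff2 in the frame of rail_mid between -0.05 and -0.03 m and x of cuff3 in the frame of rail_mid between -0.03 and 0.03 m and y of cuff3 in the frame of rail_mid between -0.11 and 0.11 m and z of cuff3 in the frame of rail_mid between -0.05 and -0.03 m and x of blank1 in the frame of tray between -0.046 and 0.046 m and y of blank1 in the frame of tray between -0.066 and 0.066 m and z of blank1 in the frame of tray between -0.005 and 0.04 m and x of blank2 in the frame of tray between -0.046 and 0.046 m and y of blank2 in the frame of tray between -0.066 and 0.066 m and z of blank2 in the frame of tray between -0.005 and 0.04 m and x of blank3 in the frame of tray between -0.046 and 0.046 m and y of blank3 in the frame of tray between -0.066 and 0.066 m and z of blank3 in the frame of tray between -0.005 and 0.04 m and x of blank4 in the frame of tray between -0.046 and 0.046 m and y of blank4 in the frame of tray between -0.066 and 0.066 m and z of blank4 in the frame of tray between -0.005 and 0.04 m and x of tray in the frame of bay between -0.09 and 0.08 m and y of tray in the frame of bay between -0.075 and 0.075 m and z of tray in the frame of bay between 0.008 and 0.017 m and angle between tray's own z axis and vertical below 0.06 rad), for 0.3 s.
2. the door hangs on both pins, fully down and shut (distance between knuckle_low and pin_low below 0.006 m and distance between knuckle_high and pin_high below 0.006 m and x of door in the frame of bay above -0.147 m and y of door in the frame of bay below 0.06 m), for 0.3 s.
3. with the door hung and shut, the start button is pressed fully down (all of step 2 and value of joint start above 0.0048 m), for 0.05 s.
At the end, for the whole second after the job is handed in: every cuff hangs crown up on the rail (centre within 30 mm of it, tilt under 0.4 rad); tray flat on the bay floor with its four blanks; both knuckles within 6 mm of their pin feet, door shut to 0.12 rad; button was pressed (4.8 mm) after that; all at rest (all of step 1 and all of step 2 and linear speed of each of cuff1, cuff2, cuff3, tray, door below 0.02 m/s); the robot touches nothing.
It fails at once if a blank falls out of the tray (distance between any of blank1, blank2, blank3, blank4 and tray above 0.095 m).
It fails at once if a bystander is moved more than 40 mm (distance of any of brick, bowl, tape, block, hammer, pliers, marker from where it was at the start of the episode above 0.04 m).
Of cuff1, cuff2, cuff3 only 2 to 3 are there at a start; the rules pass over those that are not, and their reading is None.
At some moment in a run one of tray may be knocked a few centimetres aside while the robot is not near it.
It also fails if it takes over 208 s, if anything falls off the work surface, if the arm or the gripper's body presses on something with over 40 N, if the wrist force passes 120 N, or if a joint passes its speed limit or range.

## Robot

A 7-joint arm with a two-finger parallel gripper is mounted at the origin on the work surface. World frame = base frame: x ahead of the robot, y to its left, z up, the work surface at z = 0. Lengths are in m, angles in degrees, forces in N, time in s.
With the tool pointing down it reaches from about 0.35 to 0.775 m from the base axis. Payload 3.1 kg.
Tool frame: the origin (TCP) lies on the centre line of the jaws, within the pads' length; the fingertips stand 17 mm ahead of it and the grasp point (between the pads) lies 2 mm behind it (robot.tip_reach is the distance from the TCP to the fingertips, in m); z points along the fingers, y is the line along which they close (so a half turn about z gives the same grasp; the last joint's range is limited). The gripper opens to 85 mm and grips with 20 to 120 N. Pads are 22 mm wide; open, the fingers measure 114 mm over their backs; the gripper's body (76 mm by 85 mm) begins 54 mm behind the grasp point. The pads swing forward as they close: fully open they stand 13 mm farther back than shut.
Start: joints at [-73.264, 17.813, 0.802, 86.603, -0.252, 75.585, -1.558], TCP at [0.18, 0.52, 0.248] pointing down, gripper open.
Joint ranges: [-154.91, 154.91], [-16.99, 109.72], [-72.82, 74.43], [7.12, 147.25], [-82.49, 262.49], [11.32, 116.49], [-174.64, 174.64]. Speed limits (degrees/s): [159.86, 159.86, 180, 180, 180, 180, 180].

## Interface

Orientations are given as [roll, pitch, yaw] about the fixed x, y, z axes, in that order (R = Rz(yaw) Ry(pitch) Rx(roll)).
In Python, from station import robot, fingers, vision, workorder, recognise gives the robot as it stands. Calls block until the motion is done:
- robot.move_to(position, orientation): joint-space move of the TCP to a pose.
- robot.line_to(position, orientation=None, velocity=0.15, f_stop=None): straight line of the TCP; orientation=None keeps the orientation; velocity is the mean speed in m/s. With f_stop (N) it stops when the force on the tool has changed by that much, and returns True; else False.
- robot.move_j(angles): joint-space move.
- fingers.gripper_to(opening, force=None): opening from 0.0 (shut) to 1.0 (fully open); force is the grip in N (None keeps the last); returns when the fingers have stopped.
- robot.pause(seconds).
- robot.inverse_kinematics(position, orientation): joint angles nearest the present ones, or None.
- vision.grab_frame(name): name is "scene" or "top" or "wrist"; returns the picture (400x640x3 uint8, red, green, blue); there is no depth.
- vision.calibration(name): a dict with "mtx" (3x3 intrinsics, pixels), "extrinsics" (4x4, takes a point from world to camera coordinates); the wrist camera has in their place "T_tool_cam" (4x4, takes a point from camera to tool coordinates, whose origin is the TCP and whose axes are the flange's). Camera axes: x right, y up, looking along -z (the intrinsics and any distortion apply to the point x, -y, -z); pixel columns grow to the right and rows downward; lengths in m; the calibration is good to about 2 mm. A picture is of the moment at which its call begins: read the wrist's pose just before it. calibration takes no time and is no camera call.
A pose or a line that the arm cannot do raises robot.PlanningError and nothing moves.
- workorder.close_job(): hands the job in; it is judged then, once.
Trained networks look in the newest picture that a camera, given by its name, has taken for a name from the list of things; names that differ only in an ending like _2 or _b are one class to them, and where a whole thing is asked for, a point or a joint stands for the part that bears it (a point fixed in the world has none). Each returns a list of dicts, best first, with "p" (0 to 1); they miss things now and then, are a little off and sometimes report something else, mostly with a low value. They report only what shows in the picture. A call takes as long as a camera call.
- recognise(label, camera): "rect" ([centre column, centre row, width, height] in pixels, round what is visible of it).
Readings, each from a call of its own:
- robot.current_time_s(): time.
- robot.current_joint_positions(): joint angles.
- robot.current_dq(): joint speeds.
- robot.current_joint_torque(): joint torques, N m.
- robot.current_tool_pos(): TCP position.
- robot.current_eef_rot(): TCP orientation.
- robot.current_contact_force(): force on the tool from outside, world axes, zero at the start.
- robot.current_torque(): the same for the moment, N m.
- robot.current_finger_gap(): opening from 0.0 (shut) to 1.0 (fully open).
- robot.current_gripper_force(): force on a finger pad.
Only numpy, scipy, OpenCV 4.12 (cv2) and the standard library are available. Lean on these libraries where they do the work, as an engineer would, in place of code of your own. Each camera call takes 0.05 s, during which the arm holds its last target. There are 200 camera calls.

## Working session

There is one attempt and no reset: what is moved stays moved. The work goes in short steps, each a Python script; the robot and the scene stay as the last script left them, time stands still between calls to the robot, and variables do not carry over. Pictures are saved under pics/ and viewed, at most 14 in all, crops included, and the job is handed in when it is done.

```bash
mkdir -p pics; ls; cat > h.py <<'E'
import numpy as np, cv2
from station import robot, fingers, vision, workorder, recognise
from scipy.spatial.transform import Rotation as R
def save(n,img): cv2.imwrite('pics/'+n+'.png',cv2.cvtColor(img,cv2.COLOR_RGB2BGR))
def extr(cam):
    c=vision.calibration(cam)
    if 'extrinsics' in c: return np.array(c['mtx']),np.array(c['extrinsics'])
    T=np.eye(4);T[:3,3]=robot.current_tool_pos();T[:3,:3]=R.from_euler('xyz',robot.current_eef_rot(),degrees=True).as_matrix()
    return np.array(c['mtx']),np.linalg.inv(T@np.array(c['T_tool_cam']))
def proj(ME,P):
    M,E=ME;P=np.atleast_2d(P);q=P@E[:3,:3].T+E[:3,3];q=q*[1,-1,-1];u=q@M.T
    return u[:,:2]/u[:,2:]
def ray(ME,uv):
    M,E=ME;d=np.linalg.inv(M)@np.array([uv[0],uv[1],1.]);d=d*[1,-1,-1]
    return -E[:3,:3].T@E[:3,3],E[:3,:3].T@d
def at_z(ME,uv,z):
    o,d=ray(ME,uv);return o+d*(z-o[2])/d[2]
E
python3 - <<'E'
from h import *
np.set_printoptions(precision=4,suppress=True)
for c in ['scene','top']:
    im=vision.grab_frame(c);save(c+'0',im)
    k=vision.calibration(c);print(c,{a:(np.array(b) if not isinstance(b,str) else b) for a,b in k.items()})
    for n in ['bay','start','door','tray','cuff1','rail_mid','brick','bowl','tape','block','hammer','pliers','marker','blank1']:
        print(n,[( [int(v) for v in d['rect']],round(d['p'],2)) for d in recognise(n,c)[:5]])
print(vision.calibration('wrist'))
print(robot.current_time_s(),robot.current_eef_rot())
E
```

```text
pics
scene {'mtx': array([[395.7421,   0.    , 317.4844],
       [  0.    , 395.7421, 193.3757],
       [  0.    ,   0.    ,   1.    ]]), 'extrinsics': array([[ 0.6086,  0.7935,  0.0027, -0.3326],
       [-0.6051,  0.4619,  0.6485,  0.2785],
       [ 0.5133, -0.3963,  0.7612, -1.6239],
       [ 0.    ,  0.    ,  0.    ,  1.    ]])}
bay [([350, 199, 119, 118], 0.69)]
start [([245, 251, 90, 62], 0.64)]
door [([245, 250, 91, 58], 0.87)]
tray [([351, 199, 118, 117], 0.2)]
cuff1 [([261, 209, 22, 17], 0.77), ([190, 239, 18, 18], 0.57)]
rail_mid [([351, 199, 123, 109], 0.77), ([245, 252, 90, 60], 0.73), ([373, 140, 41, 32], 0.32)]
brick [([324, 284, 30, 36], 0.94), ([433, 163, 31, 23], 0.53)]
bowl [([433, 165, 27, 22], 0.92)]
tape [([319, 162, 18, 14], 0.59)]
block [([276, 225, 8, 5], 0.59)]
hammer [([405, 231, 75, 50], 0.62)]
pliers [([352, 199, 116, 113], 0.73), ([226, 192, 54, 18], 0.66), ([259, 209, 19, 18], 0.21)]
marker [([171, 277, 16, 23], 0.5), ([405, 233, 75, 49], 0.5)]
blank1 [([225, 193, 52, 18], 0.56)]
top {'mtx': array([[481.1052,   0.    , 322.6171],
       [  0.    , 481.105
[... 589 characters left out ...]
, 35, 37], 0.76)]
bowl [([362, 133, 35, 36], 0.68), ([160, 178, 42, 35], 0.59)]
tape [([265, 271, 20, 22], 0.69)]
block [([361, 217, 13, 14], 0.55)]
hammer [([261, 127, 87, 31], 0.59)]
pliers [([385, 289, 54, 30], 0.98)]
marker [([483, 218, 18, 8], 0.5)]
blank1 [([186, 260, 12, 8], 0.55), ([205, 260, 14, 8], 0.49), ([368, 245, 10, 15], 0.37)]
{'mtx': array([[311.4987,   0.    , 323.1606],
       [  0.    , 311.4987, 200.8368],
       [  0.    ,   0.    ,   1.    ]]), 'T_tool_cam': array([[ 0.0003,  0.9508,  0.3097,  0.0794],
       [ 1.    , -0.0002, -0.0004,  0.0009],
       [-0.0003,  0.3097, -0.9508, -0.125 ],
       [ 0.    ,  0.    ,  0.    ,  1.    ]])}
1.5 [179.9998   0.0013 160.879 ]
```

```bash
python3 - <<'E'
import cv2
a=cv2.imread('pics/top0.png');cv2.imwrite('pics/top0c.png',cv2.resize(a[90:330,120:520],None,fx=2,fy=2,interpolation=cv2.INTER_CUBIC))
E
```

```text
(no output)
```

View pics/top0c.png

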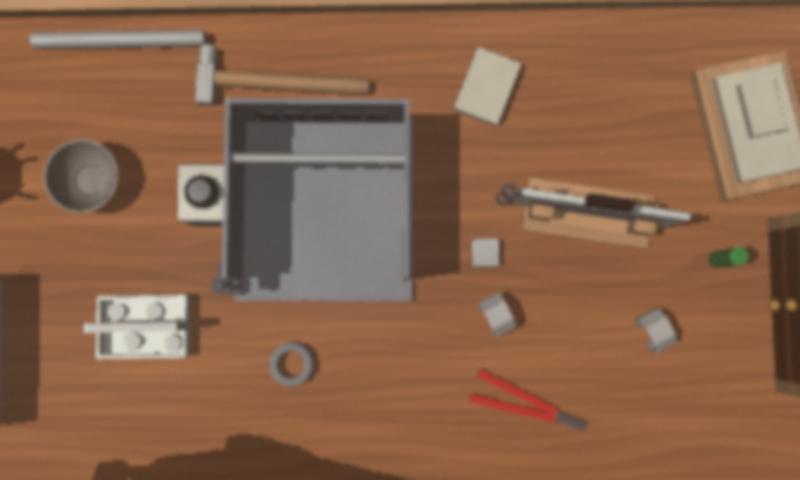

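View pics/scene0.png

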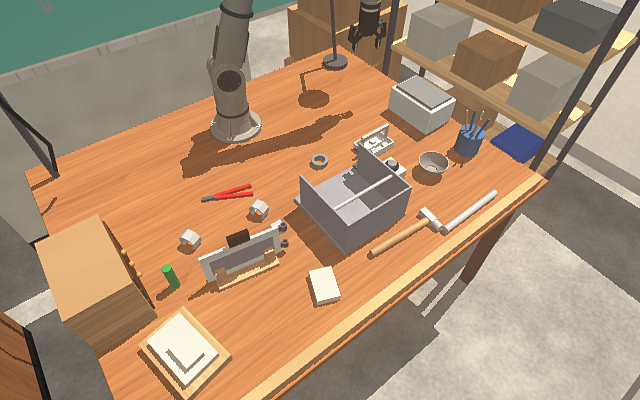

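The top picture shows two cuffs, at full-image pixels (369,247) and (449,255). The tray is at (190,253), and the bay spans (233..326, 140..240) with its hinge corner at about (235,233). The door rack is at (415,192) with the knuckles on its left end, and the button is at (221,186).

```bash
python3 - <<'E'
from h import *
np.set_printoptions(precision=3,suppress=True)
T=extr('top')
c=lambda x,y:(x/2+120,y/2+90)
for n,p,z in [('railL',c(233,157),.135),('railR',c(406,159),.135),('FL',c(227,297),.15),('FR',c(412,298),.15),('BL',c(226,101),.15),('BR',c(410,101),.15),('button',c(202,190),.116),('tray bar L',c(85,328),.085),('tray bar R',c(187,324),.085),('cuffA',c(499,313),.04),('cuffB',c(658,330),.04),('doorL',c(508,194),.125),('doorR',c(690,217),.125),('tab',c(611,203),.163),('hinge',c(231,284),.13)]:
    print(n,at_z(T,p,z))
for pos in [(.45,-.05,.3),(.4,.1,.3),(.65,.12,.3),(.55,-.2,.3),(.45,-.35,.3),(.6,.1,.35)]:
  for yaw in (90,-90,0,180,45,-45):
    q=robot.inverse_kinematics(list(pos),[180,0,yaw]); print(pos,yaw,None if q is None else np.round(q))
E
```

```text
railL [0.666 0.205 0.135]
railR [ 0.659 -0.034  0.135]
FL [0.473 0.211 0.15 ]
FR [ 0.467 -0.038  0.15 ]
BL [0.741 0.212 0.15 ]
BR [ 0.737 -0.04   0.15 ]
button [0.623 0.252 0.116]
tray bar L [0.434 0.423 0.085]
tray bar R [0.437 0.279 0.085]
cuffA [ 0.444 -0.166  0.04 ]
cuffB [ 0.415 -0.398  0.04 ]
doorL [ 0.609 -0.174  0.125]
doorR [ 0.573 -0.426  0.125]
tab [ 0.59  -0.309  0.163]
hinge [0.491 0.209 0.13 ]
(0.45, -0.05, 0.3) 90 [-42.   6.  51.  97.  -4.  80.  10.]
(0.45, -0.05, 0.3) -90 [ -53.    7.   64.   97.   -7.   80. -168.]
(0.45, -0.05, 0.3) 0 [-43.   6.  52.  97.  -5.  80. -80.]
(0.45, -0.05, 0.3) 180 [-41.   6.  50.  97.  -4.  80.  99.]
(0.45, -0.05, 0.3) 45 [-43.   6.  52.  97.  -5.  80. -35.]
(0.45, -0.05, 0.3) -45 [ -53.    7.   64.   97.   -7.   80. -123.]
(0.4, 0.1, 0.3) 90 [-51.  -1.  34. 101.   1.  80. -17.]
(0.4, 0.1, 0.3) -90 [-38.  -1.  22. 101.   0.  80. 163.]
(0.4, 0.1, 0.3) 0 [ -50.   -1.   34.  101.    1.   80. -107.]
(0.4, 0.1, 0.3) 180 [-42.  -1.  26. 101.   0.  80.  73.]
(0.4, 0.1, 0.3) 45 [-50.  -1.  33. 101.   1.  80. -62.]
(0.4, 0.1, 0.3) -45 [ -17.    0
[... 760 characters left out ...]
 0.3) 90 [ -2.  26.  58.  79. -22.  86.  55.]
(0.45, -0.35, 0.3) -90 [  -5.   29.   65.   79.  -26.   88. -122.]
(0.45, -0.35, 0.3) 0 [ 21.  20.  21.  78.  -7.  83. -48.]
(0.45, -0.35, 0.3) 180 [ -6.  31.  68.  79. -28.  89. 150.]
(0.45, -0.35, 0.3) 45 [ -1.  26.  56.  79. -21.  86.   9.]
(0.45, -0.35, 0.3) -45 [ -5.  29.  65.  79. -26.  88. -77.]
(0.6, 0.1, 0.35) 90 [-34.  26.  38.  65. -16.  93.   0.]
(0.6, 0.1, 0.35) -90 [-20.  24.  15.  65.  -6.  92. 173.]
(0.6, 0.1, 0.35) 0 [-36.  27.  42.  65. -18.  94. -88.]
(0.6, 0.1, 0.35) 180 [-28.  25.  27.  65. -11.  93.  87.]
(0.6, 0.1, 0.35) 45 [-37.  27.  44.  65. -19.  94. -43.]
(0.6, 0.1, 0.35) -45 [ -46.   33.   64.   66.  -30.   97. -125.]
```

```bash
cat >> h.py <<'E'
import json
def shot(n,pos=None,yaw=90):
    if pos is not None: robot.move_to(list(pos),[180,0,yaw]); robot.pause(0.3)
    ME=extr('wrist'); im=vision.grab_frame('wrist'); save(n,im); np.savez('pics/'+n,M=ME[0],E=ME[1]); return ME,im
def load(n):
    z=np.load('pics/'+n+'.npz'); return (z['M'],z['E'])
E
python3 - <<'E'
from h import *
for n,p in [('w_pin',(.485,.232,.30)),('w_rail',(.63,.09,.36)),('w_cA',(.444,-.16,.2)),('w_cB',(.415,-.39,.2))]:
    ME,im=shot(n,p)
    lab={'w_pin':['pin_high'],'w_rail':['rail_mid','bay'],'w_cA':['cuff1'],'w_cB':['cuff1']}[n]
    for l in lab: print(n,l,[( [int(v) for v in d['rect']],round(d['p'],2)) for d in recognise(l,'wrist')[:3]])
    print(robot.current_tool_pos(),robot.current_time_s())
ims=[cv2.imread(f'pics/{n}.png') for n in ['w_pin','w_rail','w_cA','w_cB']]
g=np.vstack([np.hstack(ims[:2]),np.hstack(ims[2:])]);cv2.imwrite('pics/g1.png',cv2.resize(g,(800,500),interpolation=cv2.INTER_AREA))
E
```

```text
w_pin pin_high [([455, 259, 288, 280], 0.78)]
[0.48486249 0.23232928 0.29995507] 3.4583
w_rail rail_mid [([313, 139, 259, 279], 0.57)]
w_rail bay [([314, 140, 257, 280], 0.82), ([313, 332, 17, 57], 0.58), ([400, 299, 40, 42], 0.23)]
[0.62975314 0.09058857 0.36013711] 4.7667
w_cA cuff1 [([302, 353, 45, 26], 0.68), ([322, 186, 66, 60], 0.63), ([491, 30, 294, 60], 0.61)]
[ 0.44432176 -0.15986141  0.20007446] 6.4833
w_cB cuff1 [([324, 193, 65, 65], 0.69)]
[ 0.41552027 -0.38925432  0.20011342] 7.8083
```

View pics/g1.png

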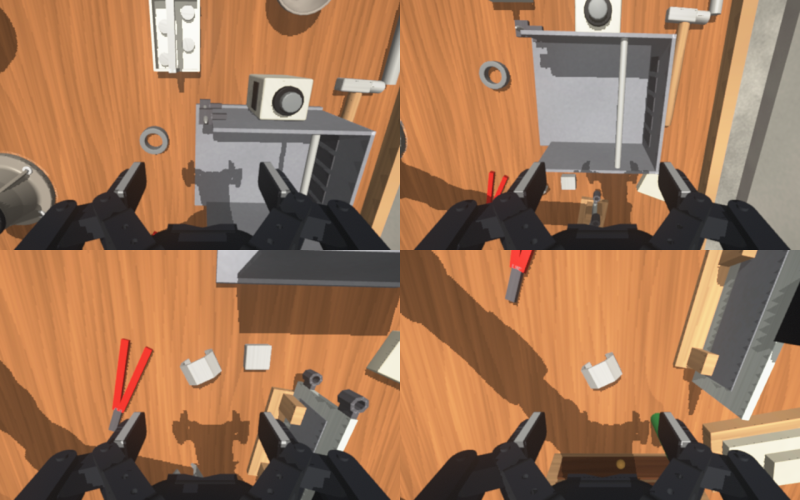

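```bash
python3 - <<'E'
from h import *
def z(n,c,s=4,w=100,h=70):
    a=cv2.imread(f'pics/{n}.png');x,y=c;return cv2.resize(a[y-h:y+h,x-w:x+w],None,fx=s,fy=s,interpolation=cv2.INTER_CUBIC)
g=np.vstack([np.hstack([z('w_cA',(322,186),4,48,36),z('w_cB',(324,193),4,48,36)]),z('w_pin',(345,176),4,96,36)])
cv2.imwrite('pics/g2.png',g);print(g.shape)
E
```

```text
(576, 768, 3)
```

View pics/g2.png

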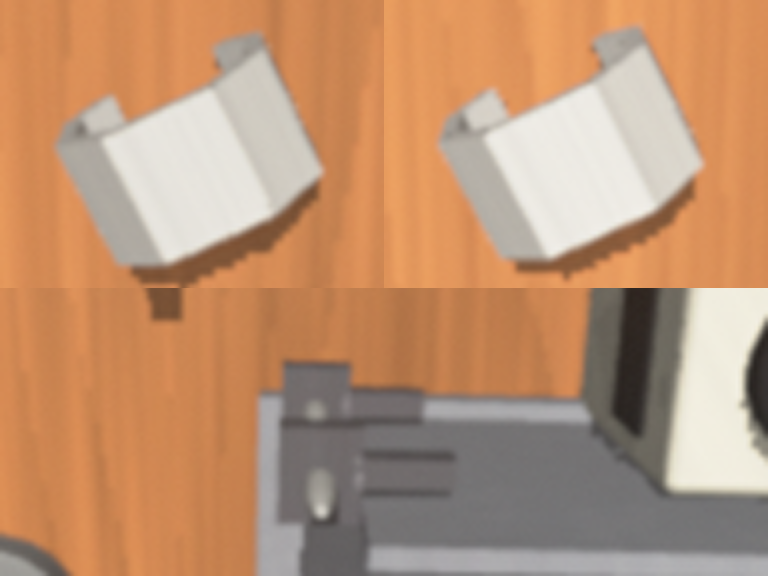

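Both cuffs stand with their flat crowns clearly visible, at about 27° in the picture. The upper pin tip is at about (329.5,196) with its foot at about (329,186). The rail runs from about (360,61) to (350,267).

```bash
python3 - <<'E'
from h import *
np.set_printoptions(precision=4,suppress=True)
def cuff(n,cs,c):
    ME=load(n);P=np.array([at_z(ME,(c[0]-48+u/4,c[1]-36+v/4),.05) for u,v in cs])
    e=[np.linalg.norm(P[i]-P[(i+1)%4]) for i in range(4)];d=(P[1]-P[0])+(P[2]-P[3])
    print(n,P.mean(0),np.array(e),np.degrees(np.arctan2(d[1],d[0])))
cuff('w_cA',[(105,142),(213,87),(272,212),(163,265)],(322,186))
cuff('w_cB',[(103,137),(213,80),(272,205),(163,260)],(324,193))
ME=load('w_pin');print('tip',at_z(ME,(329.5,196),.139),'foot',at_z(ME,(329,185.5),.115))
ME=load('w_rail');im=cv2.imread('pics/w_rail.png').astype(int)
pts=[]
for r in range(75,255,10):
    row=im[r,335:380].min(1); w=np.where(row>165)[0]
    # largest run
    runs=np.split(w,np.where(np.diff(w)>1)[0]+1); b=max(runs,key=len); 
    pts.append(at_z(ME,(335+b.mean()+0.0,r),.135)); print(r,b[0]+335,b[-1]+335,end=' ')
pts=np.array(pts);k=np.polyfit(pts[:,1],pts[:,0],1);print('\nrail x at y .09',np.polyval(k,.09),'yaw',-np.degrees(np.arctan(k[0])))
for p in [(360,61),(350,267)]: print(at_z(ME,p,.135))
E
```

```text
w_cA [ 0.4432 -0.1627  0.05  ] [0.0278 0.0328 0.0287 0.0327] 27.50743277209994
w_cB [ 0.4163 -0.3968  0.05  ] [0.0286 0.0331 0.0291 0.0333] 28.389447753080987
tip [0.491 0.225 0.139] foot [0.4909 0.2289 0.115 ]
75 354 362 85 354 361 95 353 361 105 353 360 115 352 360 125 362 379 135 361 379 145 360 379 155 360 379 165 359 379 175 359 379 185 349 379 195 348 379 205 357 379 215 356 379 225 356 379 235 346 353 245 346 352 
rail x at y .09 0.6752287327735549 yaw 1.910555571547554
[0.6674 0.21   0.135 ]
[ 0.6641 -0.0299  0.135 ]
```

```bash
cat >> h.py <<'E'
BY=-1.1; BO=np.array([.6207,.0909])
def bay(x,y,z):
    a=np.radians(BY);return [BO[0]+x*np.cos(a)-y*np.sin(a),BO[1]+x*np.sin(a)+y*np.cos(a),z]
def st(m=''): print(m,np.round(robot.current_tool_pos(),4),'gap',round(robot.current_finger_gap(),3),'F',np.round(robot.current_contact_force(),1),'t',round(robot.current_time_s(),1))
def cuff(c,yaw,ry):
    O=[180,0,yaw+90]; x,y=c
    fingers.gripper_to(.82,30)
    robot.move_to([x,y,.12],O); robot.line_to([x,y,.025]); fingers.gripper_to(0.3,30); st('grip')
    robot.line_to([x,y,.30],velocity=.25)
    P=[180,0,BY+90]; b=bay(.045,ry,.30)
    robot.move_to(b,P); robot.line_to(bay(.045,ry,.19)); st('above')
    print('stop',robot.line_to(bay(.045,ry,.1215),velocity=.08,f_stop=6)); st('down')
    fingers.gripper_to(.82); robot.line_to(bay(.045,ry,.30),velocity=.25); st('done')
E
python3 - <<'E'
from h import *
cuff((.4163,-.3968),28.4,-.045)
E
```

```text
grip [ 0.4173 -0.398   0.0267] gap 0.648 F [-0.2 -0.2  5.8] t 9.7
above [0.6656 0.0446 0.1913] gap 0.649 F [ 0.   0.1 -1.2] t 13.7
stop True
down [0.6636 0.0452 0.1235] gap 0.648 F [-0.1  0.8  3.9] t 14.5
done [0.6642 0.0451 0.2984] gap 0.819 F [ 0.9 -0.5 -0.1] t 15.6
```

```bash
python3 - <<'E'
from h import *
cuff((.4432,-.1627),27.5,.045)
shot('w_rail2',(.63,.09,.36)); a=cv2.imread('pics/w_rail2.png')
shot('w_tray',(.436,.36,.28)); b=cv2.imread('pics/w_tray.png')
print([( [int(v) for v in d['rect']],round(d['p'],2)) for d in recognise('tray','wrist')[:3]])
cv2.imwrite('pics/g3.png',np.vstack([cv2.resize(a[20:300,180:500],(640,560)),])); cv2.imwrite('pics/g3.png',np.hstack([a[20:320,200:460],b[:300,100:560]]))
E
```

```text
grip [ 0.4445 -0.1632  0.0262] gap 0.647 F [-0.5 -0.5  3.7] t 18.2
above [0.6673 0.1347 0.1915] gap 0.648 F [-0.1 -0.3 -0.8] t 21.7
stop True
down [0.6653 0.135  0.123 ] gap 0.652 F [-0.5  0.3  3.6] t 22.5
done [0.666  0.135  0.2984] gap 0.817 F [ 0.4 -0.5  0.5] t 23.7
[([322, 172, 75, 125], 0.7)]
```

View pics/g3.png

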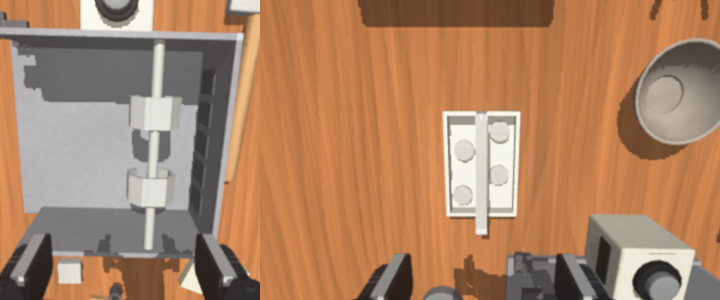

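Both cuffs straddle the rail. The tray sits nearly square to the image, with its bar running from full-image (318,113) to (322,233), all four blanks inside.

```bash
python3 - <<'E'
from h import *
np.set_printoptions(precision=4,suppress=True)
ME=load('w_tray')
a=at_z(ME,(318.5,113),.085);b=at_z(ME,(322.5,234),.085);d=a-b;print(a,b,np.linalg.norm(d),np.degrees(np.arctan2(-d[0],d[1])),(a+b)/2)
im=cv2.imread('pics/w_tray.png').astype(int)
for r in (105,125,150,175,200,225): print(r,[int(im[r,c].min()) for c in range(306,336,1)])
c=[at_z(ME,(u-160,v),.028) for u,v in [(443,112),(520,112),(517,216),(447,216)]];print(np.array(c),np.mean(c,0))
E
```

```text
[0.4328 0.4269 0.085 ] [0.4365 0.2964 0.085 ] 0.13053705399540572 1.609089542015502 [0.4346 0.3616 0.085 ]
105 [81, 80, 80, 80, 83, 82, 84, 84, 84, 82, 84, 83, 84, 84, 82, 82, 82, 80, 81, 78, 80, 80, 82, 80, 81, 80, 81, 81, 82, 81]
125 [221, 222, 221, 222, 222, 222, 221, 221, 219, 216, 216, 215, 215, 216, 215, 216, 215, 215, 215, 214, 200, 174, 180, 207, 200, 188, 203, 214, 215, 215]
150 [207, 206, 205, 204, 204, 204, 202, 192, 173, 183, 204, 210, 209, 208, 209, 208, 208, 208, 209, 208, 194, 168, 142, 149, 197, 235, 239, 238, 239, 238]
175 [237, 236, 236, 236, 236, 236, 236, 237, 235, 226, 212, 205, 206, 207, 206, 206, 207, 207, 208, 204, 189, 155, 129, 123, 161, 201, 213, 212, 209, 206]
200 [204, 206, 204, 193, 172, 179, 221, 234, 234, 226, 211, 206, 206, 206, 206, 206, 206, 207, 206, 204, 183, 146, 139, 166, 212, 233, 235, 235, 235, 235]
225 [84, 81, 79, 81, 81, 80, 80, 79, 90, 135, 186, 207, 210, 209, 209, 209, 209, 209, 209, 206, 172, 96, 54, 61, 75, 83, 83, 83, 85, 85]
[[0.3907 0.4258 0.028 ]
 [0.4804 0.4256 0.028 ]
 [0.481  0.2962 0.028 ]
 [0.3905 0.2963 0.028 ]] [0.4356 0.361  0.028 ]
```

```bash
python3 - <<'E'
from h import *
fingers.gripper_to(.5,80)
x,y=.4348,.361
robot.line_to([x,y,.12],[180,0,90]); robot.line_to([x,y,.077],velocity=.1); fingers.gripper_to(0.0,80); st('grip')
robot.line_to([x,y,.30],velocity=.15); robot.pause(.3); st('lift')
robot.line_to(bay(-.055,0,.30),[180,0,90+BY],velocity=.15)
shot('w_carry')
robot.line_to(bay(-.055,0,.10),velocity=.12); st('low')
print(robot.line_to(bay(-.055,0,.0885),velocity=.03,f_stop=6)); st('down')
fingers.gripper_to(.45); robot.pause(.3); st('open')
robot.line_to(bay(-.055,0,.30),velocity=.2)
shot('w_tray2'); st()
ims=[cv2.imread(f'pics/{n}.png')[:320,120:520] for n in ['w_carry','w_tray2']];cv2.imwrite('pics/g4.png',np.hstack(ims))
E
```

```text
grip [0.4348 0.3614 0.0777] gap 0.12 F [-2.  -0.5  3.3] t 28.7
lift [0.4347 0.3609 0.2997] gap 0.121 F [ 0.5  0.1 -3.3] t 30.6
low [0.5664 0.092  0.1008] gap 0.126 F [ 1.   0.1 -4.4] t 34.6
True
down [0.5655 0.092  0.0897] gap 0.123 F [-0.6  0.8  5.4] t 35.0
open [0.5638 0.092  0.088 ] gap 0.452 F [-0.3 -0.3 -0.3] t 35.7
 [0.5649 0.0921 0.2986] gap 0.452 F [-0.4  1.3 -0.2] t 37.0
```

View pics/g4.png

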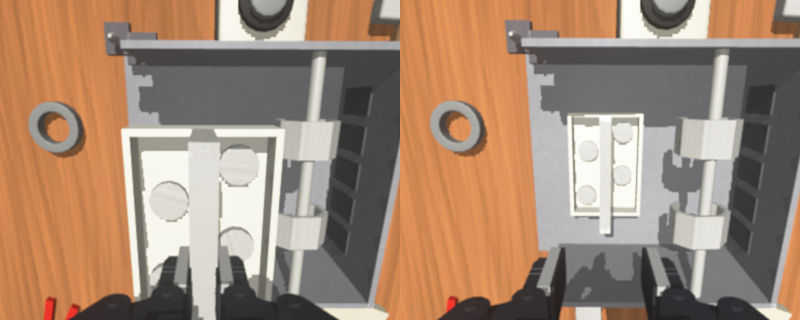

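Tray landed flat in the bay with its four blanks, and both cuffs still hang. Now the door: look at the knuckle and tab.

```bash
python3 - <<'E'
from h import *
fingers.gripper_to(1.0,100)
shot('w_kn',(.605,-.165,.30),82); st()
shot('w_tab',(.590,-.306,.33),82); st()
def z(n,c,s,w,h):
    a=cv2.imread(f'pics/{n}.png');x,y=c;return cv2.resize(a[y-h:y+h,x-w:x+w],None,fx=s,fy=s,interpolation=cv2.INTER_CUBIC)
cv2.imwrite('pics/g5.png',np.hstack([z('w_kn',(322,200),4,50,70),z('w_tab',(322,190),2,100,140)]))
E
```

```text
[ 0.6053 -0.1638  0.3001] gap 0.998 F [-0.5  1.   0.3] t 38.9
 [ 0.5906 -0.3047  0.3299] gap 1.001 F [0.9 0.6 0.7] t 39.9
```

View pics/g5.png

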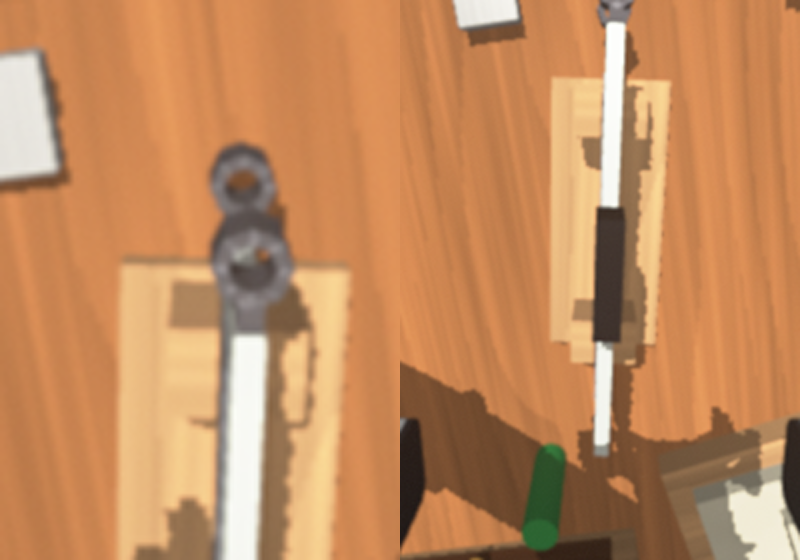

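```bash
python3 - <<'E'
from h import *
np.set_printoptions(precision=4,suppress=True)
ME=load('w_tab')
P=lambda u,v:(222+(u-400)/2,50+v/2)
a=at_z(ME,P(611,208),.175);b=at_z(ME,P(607.5,341),.175);d=a-b
print('tab',a,b,np.linalg.norm(d),np.degrees(np.arctan2(-d[0],d[1])),(a+b)/2)
a=at_z(ME,P(615,24),.137);b=at_z(ME,P(601,445),.137);d=a-b
print('panel',a,b,np.linalg.norm(d),np.degrees(np.arctan2(-d[0],d[1])),(a+b)/2)
K=load('w_kn');k=at_z(K,(335.2,196),.1355);print('kn',k)
y=np.radians(-9.5)
for c in (-9.5,-10):
    y=np.radians(c);print('door origin from kn',k[:2]-.133*np.array([-np.sin(y),np.cos(y)]))
for yaw in (80,): print(robot.inverse_kinematics([.588,-.303,.162],[180,0,yaw]))
E
```

```text
tab [ 0.5995 -0.2714  0.175 ] [ 0.5893 -0.3349  0.175 ] 0.06429136409091522 -9.08189609309555 [ 0.5944 -0.3031  0.175 ]
panel [ 0.6124 -0.1923  0.137 ] [ 0.5752 -0.4134  0.137 ] 0.224234911535399 -9.538290013790023 [ 0.5938 -0.3029  0.137 ]
kn [ 0.616  -0.1737  0.1355]
door origin from kn [ 0.5941 -0.3048]
door origin from kn [ 0.593  -0.3046]
[ -0.2564  39.9861  45.5764  75.7035 -28.2662  75.7201  35.3157]
```

```bash
python3 - <<'E'
from h import *
x,y=.594,-.305;O=[180,0,80.5]
fingers.gripper_to(.5,100)
robot.line_to([x,y,.22],O); robot.line_to([x,y,.162],velocity=.1); st('pre')
fingers.gripper_to(0.0,100); robot.pause(.2); st('grip')
robot.line_to([x,y,.24],velocity=.06); st('lift'); 
robot.line_to([x,y,.335],velocity=.15); robot.pause(.2)
robot.move_to([.41,.0917,.335],[180,0,90+BY]); robot.pause(.3); st('front')
robot.line_to([.41,.0917,.2015],velocity=.1); robot.pause(.3); st('low')
save('top1',vision.grab_frame('top'));save('sc1',vision.grab_frame('scene'))
a=cv2.imread('pics/top1.png')[150:270,200:360];b=cv2.imread('pics/sc1.png')[100:260,290:490]
shot('w_door'); c=cv2.imread('pics/w_door.png')[:200,120:520]
cv2.imwrite('pics/g6.png',np.vstack([np.hstack([cv2.resize(a,(400,300),interpolation=cv2.INTER_CUBIC),cv2.resize(b,(400,300),interpolation=cv2.INTER_CUBIC)]),np.hstack([c,c*0])]))
E
```

```text
pre [ 0.5943 -0.3054  0.1627] gap 0.498 F [ 0.3 -1.4  0.6] t 42.0
grip [ 0.5943 -0.3054  0.1632] gap 0.148 F [-0.9  0.5  5.7] t 42.5
lift [ 0.5938 -0.3047  0.2393] gap 0.146 F [-0.7 -0.1 -5.7] t 44.0
front [0.4104 0.0912 0.3351] gap 0.145 F [ 0.5  0.3 -5.1] t 46.9
low [0.4101 0.0918 0.2017] gap 0.145 F [-0.4 -0.1 -5.1] t 48.7
```

View pics/g6.png

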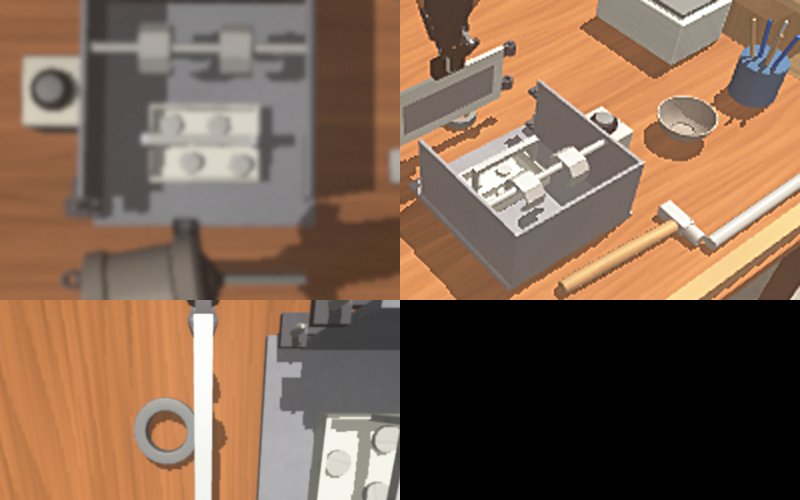

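```bash
python3 - <<'E'
from h import *
np.set_printoptions(precision=2,suppress=True)
ME=load('w_door')
print('pins',proj(ME,[[.4915,.2247,.054],[.4915,.2247,.030],[.4915,.2247,.139],[.4915,.2247,.115]]))
y=np.radians(BY);c=np.array([.4101,.0918]);yd=np.array([-np.sin(y),np.cos(y)]);xd=np.array([np.cos(y),np.sin(y)])
Q=[np.r_[c+yd*.133,.174],np.r_[c+yd*.116,.1755],np.r_[c+yd*.05-xd*.004,.1755],np.r_[c+yd*.05+xd*.004,.1755],np.r_[c+yd*.133,.089]]
print('door',proj(ME,Q))
a=cv2.imread('pics/w_door.png')
cv2.imwrite('pics/g7.png',cv2.resize(a[0:100,300:480],None,fx=4.4,fy=4.4,interpolation=cv2.INTER_CUBIC))
E
```

```text
pins [[424.11  26.32]
 [415.41  32.62]
 [474.66 -10.31]
 [455.9    3.28]]
door [[322.67 -34.78]
 [322.67  11.1 ]
 [314.55 164.19]
 [330.84 164.2 ]
 [322.81  17.04]]
```

View pics/g7.png

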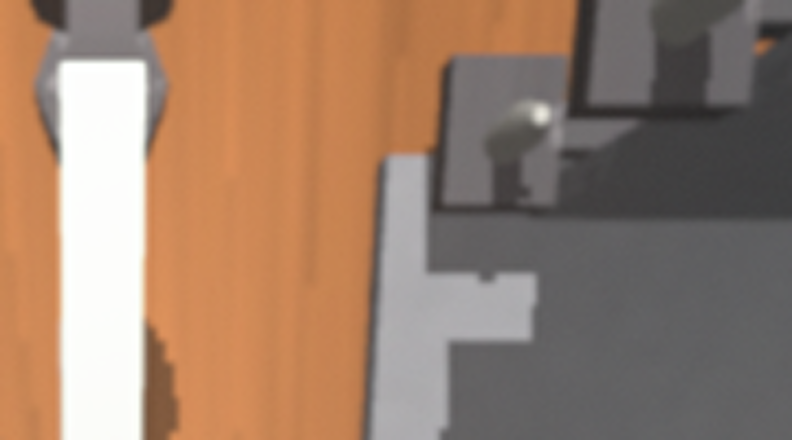

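The lower pin tip shows at (422.7,25.7), against (424.1,26.3) predicted. The door's edge is about 1.3 mm short in y, so I shift the target slightly and go in.

```bash
python3 - <<'E'
from h import *
t=[.4873,.0930]
print(robot.line_to([t[0],t[1],.2015],velocity=.06,f_stop=8)); robot.pause(.3); st('over')
print(robot.line_to([t[0],t[1],.187],velocity=.03,f_stop=8)); st('tip')
print(robot.line_to([t[0],t[1],.1635],velocity=.03,f_stop=10)); st('down')
E
```

```text
False
over [0.4872 0.0931 0.2016] gap 0.144 F [-0.2  0.8 -5.1] t 50.5
False
tip [0.4873 0.093  0.1869] gap 0.144 F [ 0.3 -0.4 -5.5] t 51.2
False
down [0.4872 0.0928 0.1638] gap 0.151 F [-2.2 -1.9  0.9] t 52.1
```

```bash
python3 - <<'E'
from h import *
fingers.gripper_to(.4); robot.pause(.3); st('rel')
p=list(robot.current_tool_pos()); robot.line_to([p[0],p[1],.30],velocity=.15); robot.pause(.3)
shot('w_d2',(.53,.16,.36)); b=extr('wrist'); st()
print([( [int(v) for v in d['rect']],round(d['p'],2)) for d in recognise('start','wrist')[:3]])
save('sc2',vision.grab_frame('scene'))
a=cv2.imread('pics/w_d2.png')[:330,100:560];c=cv2.resize(cv2.imread('pics/sc2.png')[120:260,320:440],(330,330*140//120))[:330]
cv2.imwrite('pics/g8.png',np.hstack([a,c[:330]]))
pl=bay(-.131,.131,0);print(proj(b,[[pl[0],pl[1],.139],[pl[0],pl[1],.137]]))
E
```

```text
rel [0.4874 0.093  0.1635] gap 0.401 F [0.4 0.7 0.4] t 52.8
 [0.5296 0.1593 0.3599] gap 0.402 F [ 0.2  0.2 -0.4] t 55.0
[([408, 84, 30, 31], 0.96)]
[[288.06367339 114.54758317]
 [288.2635544  114.46331372]]
```

View pics/g8.png

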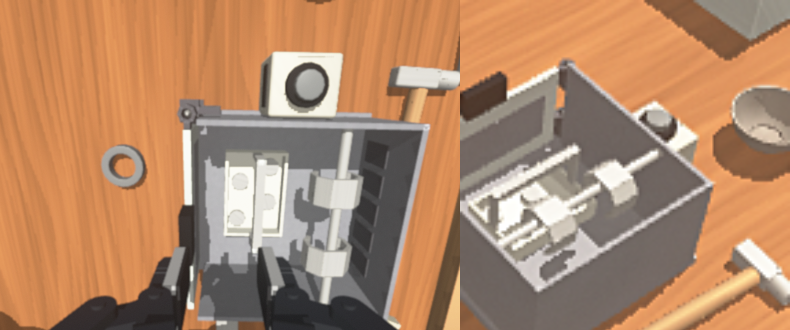

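The door hangs on its pins and is shut, and the tray and cuffs are in order. The button cap is at about (408,84).

```bash
python3 - <<'E'
from h import *
ME=load('w_d2');p=at_z(ME,(407.5,84.5),.122);print(p)
fingers.gripper_to(0,40); O=[180,0,89]
robot.move_to([p[0],p[1],.22],O); robot.line_to([p[0],p[1],.155],velocity=.12); robot.pause(.3); st('pre')
print(robot.line_to([p[0],p[1],.118],velocity=.02,f_stop=14)); robot.pause(.3); st('press')
robot.line_to([p[0],p[1],.30],velocity=.2)
robot.move_to([.42,.3,.40],O); robot.pause(.3);st('away')
shot('w_end',(.50,.13,.42)); save('top2',vision.grab_frame('top')); st()
cv2.imwrite('pics/g9.png',np.hstack([cv2.imread('pics/w_end.png')[:330,120:520],cv2.resize(cv2.imread('pics/top2.png')[120:260,200:360],(377,330))]))
E
```

```text
[0.62185588 0.25485577 0.122     ]
pre [0.6223 0.2549 0.1558] gap -0.003 F [ 0.2 -0.  -0.5] t 57.3
True
press [0.6219 0.2549 0.1432] gap -0.001 F [-1.  -0.9  5.1] t 58.4
away [0.4207 0.2995 0.3994] gap -0.001 F [-0.3  0.6  0.1] t 60.6
 [0.4998 0.131  0.4199] gap -0.001 F [-0.5 -0.  -0.9] t 61.8
```

View pics/g9.png

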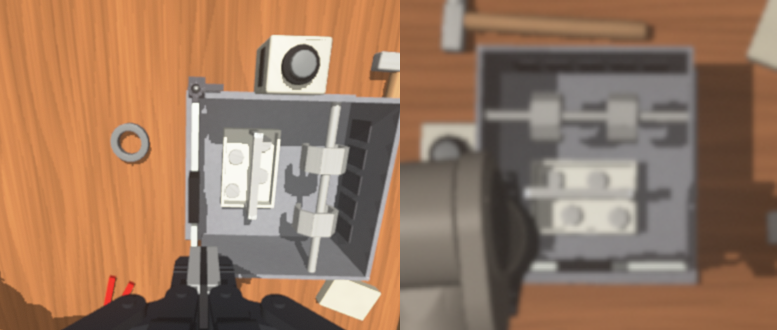

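```bash
python3 - <<'E'
from h import *
ME=load('w_end')
im=cv2.imread('pics/w_end.png').astype(int)
P=[]
for r in (110,125,140,155,210,225,235):
    w=np.where(im[r,305:330].min(1)>195)[0]+305
    if len(w): P.append(at_z(ME,(w.mean(),r),.1385)); print(r,w[0],w[-1])
P=np.array(P);k=np.polyfit(P[:,1],P[:,0],1);print('door yaw',-np.degrees(np.arctan(k[0])),'x at .093',np.polyval(k,.093))
p=[.6219,.2549];O=[180,0,89]
robot.move_to([p[0],p[1],.20],O); robot.line_to([p[0],p[1],.155],velocity=.12); robot.pause(.3)
print(robot.line_to([p[0],p[1],.1385],velocity=.02,f_stop=25)); st('press'); robot.pause(.3); st('hold')
robot.line_to([p[0],p[1],.30],velocity=.2); robot.move_to([.42,.3,.40],O); robot.pause(.5); st()
save('top3',vision.grab_frame('top')); d=cv2.absdiff(cv2.imread('pics/top3.png'),cv2.imread('pics/top0.png')).max(2)
for n in ['brick','bowl','tape','block','hammer','pliers','marker']: print(n,[[int(v) for v in d['rect']] for d in recognise(n,'top')[:1]])
E
```

```text
110 311 318
125 311 318
140 311 317
155 311 317
235 310 316
door yaw -1.023844096031453 x at .093 0.48690228690842263
False
press [0.6222 0.2549 0.143 ] gap -0.001 F [-6.2 -0.3 17.6] t 64.7
hold [0.6221 0.2549 0.143 ] gap -0.003 F [-6.1 -1.  18.5] t 65.0
 [0.4202 0.2998 0.3999] gap 0.001 F [-0.1 -0.5  0.4] t 67.3
brick [[362, 133, 31, 33]]
bowl [[161, 178, 38, 33]]
tape [[265, 271, 19, 24]]
block [[364, 216, 13, 16]]
hammer [[261, 127, 84, 34]]
pliers [[384, 289, 55, 29]]
marker [[362, 133, 33, 37]]
```

```bash
python3 -c "
from station import workorder
print(workorder.close_job())"
```

```text
the job is handed in; nothing more can be done
None
```

I've handed the job in after about 67 s of the 208 s, but no verdict came back. Both cuffs present hang on the rail, and the tray with its four blanks is flat on the bay floor. The door is seated on both pins and shut, square to the bay to about 0.1°. The button was then pressed to its stop, at about 18 N. The network found six bystanders within a few pixels of their starting places. It did not pick out the marker in the last picture; the arm never worked near it.

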